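# Slide the crown on its tile under the curing bridge

### The job

Push the white tile along the bench with the fingertips, gripping and lifting nothing, so that the white crown standing on it passes under the low amber curing bridge and stops directly below the middle of the black lamp ring, the tile's long side running straight through the bridge. Do not touch the crown, tip it over or let it strike the bridge, and leave the other things on the bench where they are. Finish with the robot clear of everything.

Things in the scene. Friction and masses are not known exactly. Their poses are not given: they have to be found in the camera images.
- tile: white glazed ceramic tile lying loose and flat on the bench, 95 (its x) by 140 (its y, the long way) by 10 mm thick, about 0.3 kg, it slides on the bench with a few newtons; origin at the centre of its underside. A half turn makes no difference.
- crown: the work: a small white tooth crown on a reddish-brown round stump, standing loose on the tile, within 20 mm of the tile's centre line and 15 mm of its middle; 21 mm in diameter, 28 mm tall, 18 g; origin at the centre of its underside (10 mm above the bench), z up. Its top is 38 mm above the bench.
- bridge: fixed low curing bridge: see-through amber deck 202 (x) by 52 (y) mm on two white posts, black lamp ring on top. Tunnel along its y, open at both ends; the tile starts outside either end. Origin on the bench below the ring's centre. 170 mm clear between posts; 4 mm high feet reach x = 85 to 115 mm each side. Above the bench: deck underside 43, deck top 49, ring top 57 mm.
- gold_crown: bystander: gold-coloured crown on a stump, 21 mm diameter, 28 mm tall, standing on the bench on the robot's side of the bridge; origin at the centre of its underside
- amber_jar: bystander: small amber jar with white cap, 36 mm diameter, 48 mm tall, standing on the far side of the bridge; origin at the centre of its underside
- blue_jar: bystander: white jar with blue cap, 44 mm diameter, 50 mm tall, to the left or right of the work; origin at the centre of its underside
- pink_jar: bystander: white jar with red cap, 44 mm diameter, 50 mm tall, to the left or right of the work; origin at the centre of its underside
- brush: bystander: slim blue-handled paint brush, 170 mm long along its x, 7 mm thick, lying at the left of the work; origin near its middle, on the bench
- spatula: bystander: slim black-handled steel spatula, 190 mm long along its x, 7 mm thick, lying at the right of the work; origin near its middle, on the bench
Things that resemble listed ones, but are neither listed nor needed, are in the scene too. Leave any brown or pink look-alike of the tile alone. Leave any green look-alike of the bridge alone.

How it is judged:
At the end, for the whole second after the job is handed in: The crown stands upright (within 0.1 rad) on the flat tile, its axis within 12 mm of the lamp ring's axis seen from above, the tile's long side within 0.15 rad of the tunnel's direction, both at rest (horizontal distance between crown and bridge below 0.012 m and angle between the y axis of tile and the y axis of bridge, either way round below 0.15 rad and angle between crown's own z axis and vertical below 0.1 rad and angle between tile's own z axis and vertical below 0.03 rad and height (world z) of tile below 0.003 m and z of crown in the frame of tile between 0.007 and 0.013 m and linear speed of each of tile, crown below 0.01 m/s); the robot touches nothing.
It fails at once if the tile is lifted or tipped up (height (world z) of tile above 0.006 m or angle between tile's own z axis and vertical above 0.1 rad).
It fails at once if the crown tips over or leaves the tile (angle between crown's own z axis and vertical above 0.3 rad or z of crown in the frame of tile above 0.016 m or z of crown in the frame of tile below 0.004 m).
It fails at once if the robot touches the crown (contact force between crown and the fingers above 0.2 N or contact force between crown and the arm above 0.2 N).
It fails at once if the crown strikes the bridge (contact force between crown and bridge above 0.2 N).
It fails at once if a bystander is moved by more than 15 mm (distance of any of gold_crown, amber_jar, blue_jar, pink_jar, brush, spatula from where it was at the start of the episode above 0.015 m).
It also fails if it takes over 72 s, if anything falls off the work surface, if the arm or the gripper's body presses on something with over 40 N, if the wrist force passes 120 N, or if a joint passes its speed limit or range.

### The arm

A 6-joint arm with a two-finger parallel gripper is mounted at the origin on the work surface. World frame = base frame: x ahead of the robot, y to its left, z up, the work surface at z = 0. Lengths are in m, angles in rad, forces in N, time in s.
With the tool pointing down it reaches from about 0.25 to 0.775 m from the base axis. Payload 4 kg.
Tool frame: the origin (TCP) lies at the very end of the fingers, on their centre line; the grasp point (between the pads) lies 19 mm behind it (robot.pinch_z is the distance from the TCP to the grasp point, in m); z points along the fingers, y is the line along which they close (so a half turn about z gives the same grasp; the last joint's range is limited). The gripper opens to 94 mm and grips with 3 to 60 N. Pads are 16 mm wide; open, the fingers measure 119 mm over their backs; the gripper's body (75 mm by 177 mm) begins 78 mm behind the grasp point.
Start: joints at [-1.362, 0.087, 1.371, -0, 1.684, -0.103], TCP at [0.169, -0.524, 0.206] pointing down, gripper open.
Joint ranges: [-3.1, 3.1], [-0.76, 2.03], [0.27, 2.55], [-1.08, 4.22], [0.17, 2.65], [-2.57, 2.57]. Speed limits (rad/s): [2.79, 2.79, 3.14, 3.14, 3.14, 3.14].

### API

Orientations are given as [roll, pitch, yaw] about the fixed x, y, z axes, in that order (R = Rz(yaw) Ry(pitch) Rx(roll)).
In Python, from bench import robot gives the robot as it stands.
- The arm moves only by the tool arm_command, never from a script. Its argument "targets" is one flat list of numbers, 7 for each row, row after row: the turn, a rotation vector about the tool's x, y, z in degrees, then the shift along the tool's x, y, z in mm, then the closure, from -1 (fully open) to 1 (shut). In form: [ax, ay, az, x, y, z, hand, ax, ay, az, x, y, z, hand, ...]. A call has 1 to 20 rows; each row is the pose to reach, as a shift and turn from the pose commanded when the call began, along the tool's axes at that moment; what a row does not reach only later rows make up. A row lasts 1/10 s, in which the tool goes at most 50 mm and 8.59 degrees, less where a joint would pass 70% of its speed; a pose out of reach is approached as far as the arm can. A call with a gripper value outside its range is refused whole. The fingers move at their own pace and stop on an object; the grip force is fixed at half the most. Time passes only in rows, so rows that repeat a pose let the fingers close. It gives the time, the measured TCP pose, the force, the opening and the grip force at its end, in the units of the state.
- robot.get_obs(): the state, without advancing time (a new reading comes with each control period).
- robot.snapshot(name): name is "side" or "top" or "wrist"; returns a dict with "color" (384x512x3 uint8, red, green, blue), "range_z" (384x512 float32, m along the optical axis (not along the pixel's ray), 0 where there is no reading), "fx", "fy", "cx", "cy" (pixels), "T" (4x4, takes a point from camera to world coordinates); the wrist camera has in their place "T_tool_cam" (4x4, takes a point from camera to tool coordinates, whose origin is the TCP and whose axes are the flange's). Camera axes: x right, y down, z forward; pixel columns grow to the right and rows downward; lengths in m; the calibration is good to about 2 mm. A picture is of the moment at which its call begins: read the wrist's pose just before it.
- robot.close_job(): hands the job in; it is judged then, once.
The state is a dict: "time": time; "joint_positions": joint angles; "qvel": joint speeds; "joint_torque": joint torques, N m; "tool_pos": TCP position; "ee_rot": TCP orientation; "wrist_force": force on the tool from outside, world axes, zero at the start; "wrist_torque": the same for the moment, N m; "width": finger opening in m; "finger_force": force on a finger pad.
Only numpy, scipy, OpenCV 4.12 (cv2) and the standard library are available. Lean on these libraries where they do the work, as an engineer would, in place of code of your own. Each camera call takes 0.05 s, during which the arm holds its last target. There are 200 camera calls.

## Working session

There is one attempt and no reset: what is moved stays moved. The work goes in short steps, Python scripts to look and compute and a tool call to move; the robot and the scene stay as the last step left them, time stands still between calls to the robot, and variables do not carry over. Pictures are saved under pics/ and viewed, at most 10 in all, crops included, and the job is handed in when it is done.

Besides the shell and the picture viewer there is one more tool, called after ">>>" as name(argument=value, ...) on one line, values as JSON. arm_command: Moves the arm, as the interface text tells. Its arguments: {"type":"object","properties":{"targets":{"type":"array"}},"required":["targets"]}

```bash
mkdir -p pics; ls
python3 - <<'E'
from bench import robot
import cv2,numpy as np
for n in("top","side"):
    s=robot.snapshot(n); cv2.imwrite(f"pics/{n}0.png",s["color"][:,:,::-1]); np.savez(f"{n}0.npz",**s)
    print(n,s["fx"],s["fy"],s["cx"],s["cy"]);print(s["T"].round(3))
o=robot.get_obs();print(o)
E
```

```text
pics
top 495.8825180970566 495.8825180970566 253.5342615203798 193.2549609305561
[[ 0.002 -0.992  0.129  0.312]
 [-1.    -0.002  0.002  0.011]
 [-0.002 -0.129 -0.992  1.388]
 [ 0.     0.     0.     1.   ]]
side 359.40813187117874 359.40813187117874 257.27700979335475 192.62609621619694
[[-0.941 -0.215  0.261  0.183]
 [-0.337  0.646 -0.685  0.814]
 [-0.022 -0.732 -0.68   0.837]
 [ 0.     0.     0.     1.   ]]
{'time': 0.1, 'joint_positions': array([-1.36210636e+00,  8.78818033e-02,  1.37206684e+00,  1.32571745e-05,
        1.68361411e+00, -1.03084848e-01]), 'qvel': array([-7.59373475e-04,  1.03330376e-04, -3.47778792e-03, -2.42037147e-04,
       -2.29019614e-03, -1.07077857e-06]), 'joint_torque': array([ 2.71519311e-03, -3.41253054e+01, -3.03300726e+01,  7.20155588e-02,
        3.04091640e-02, -9.78704315e-05]), 'tool_pos': array([ 0.16861804, -0.52300294,  0.20443925]), 'ee_rot': array([-3.13963436e+00, -2.15834104e-04,  3.11776083e-01]), 'wrist_force': array([-0.56657948,  0.31492469,  0.29437687]), 'wrist_torque': array([-0.03590823,  0.01642842, -0.02256756]), 'finger_force': 0.0, 'width': 0.0936244140999875}
```

View pics/top0.png

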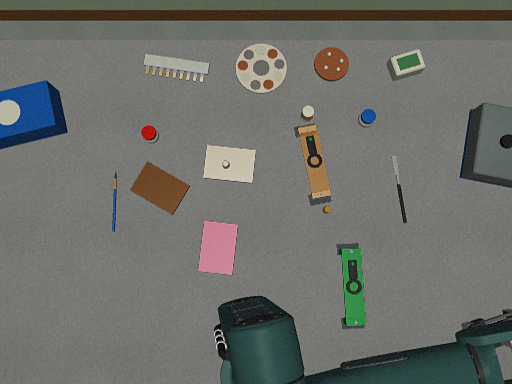

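View pics/side0.png

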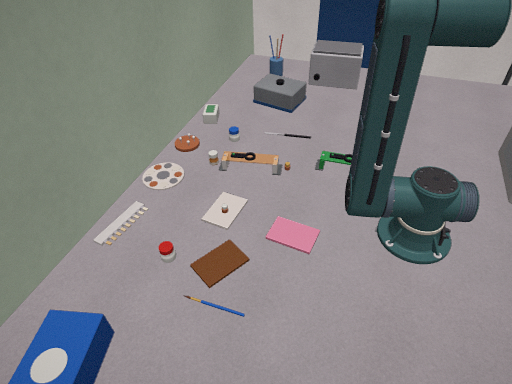

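The top view shows the white tile at about (230,163) with the crown at (226,164). The amber bridge is at (314,162) with its ring near (315,160), the gold crown is at (327,210) and the amber jar at (308,112). The tile has to move right in the image, towards -y. The brown, pink and green look-alikes are out of the way.

```bash
cat > h.py <<'E'
import numpy as np,cv2
def load(n): return dict(np.load(n))
def cast(s,uv,z,T=None):
    T=s["T"] if T is None else T
    uv=np.atleast_2d(uv).astype(float)
    d=np.c_[(uv[:,0]-s["cx"])/s["fx"],(uv[:,1]-s["cy"])/s["fy"],np.ones(len(uv))]@T[:3,:3].T
    return T[:3,3]+d*((z-T[2,3])/d[:,2])[:,None]
def blobs(m,amin=20):
    c,_=cv2.findContours(m.astype(np.uint8),cv2.RETR_EXTERNAL,cv2.CHAIN_APPROX_NONE)
    return [k for k in c if cv2.contourArea(k)>=amin]
def rect(s,c,z,T=None):
    p=cast(s,c[:,0,:],z,T)[:,:2].astype(np.float32)*1000
    (a,b),(w,h),t=cv2.minAreaRect(p)
    if w<h: t+=90;w,h=h,w
    return np.round([a,b,w,h,(t+90)%180-90],1)   # long-axis angle from world x
E
python3 - <<'E'
from h import *
for n in("top0","side0"):
    s=load(n+".npz"); im=s["color"]; hsv=cv2.cvtColor(im,cv2.COLOR_RGB2HSV); H,S,V=cv2.split(hsv)
    print(n)
    for nm,m,z in(("white",(S<50)&(V>195),.01),("amber",(H>8)&(H<22)&(S>90)&(V>140),.049),("red",(H<4)&(S>180)&(V>120),.05),("blue",(H>100)&(H<120)&(S>150),.05),("black",(V<45),.057),("brown",(H<15)&(S>100)&(V<140),.01)):
        for c in blobs(m,15):
            x,y,w,h=cv2.boundingRect(c)
            r=rect(s,c,z)
            if r[2]<260: print(nm,(x,y,w,h),r)
E
python3 - <<'E'
import cv2
a=cv2.imread('pics/top0.png')[90:240,190:390]
b=cv2.imread('pics/side0.png')[140:240,190:310]
cv2.imwrite('pics/crop0.png',cv2.resize(a,None,fx=4,fy=4,interpolation=cv2.INTER_CUBIC))
E
```

```text
top0
white (203, 145, 53, 38) [576.1  83.7 137.6  92.5  84.1]
white (303, 109, 11, 8) [ 724.1 -140.3   29.3   18.9   83.5]
amber (325, 206, 5, 6) [ 444.8 -184.9   13.7   10.8   -1. ]
amber (298, 124, 33, 75) [ 576.6 -151.6  201.5   51.9   11. ]
red (141, 126, 14, 13) [656.5 307.9  36.3  34.  -89.9]
blue (112, 189, 4, 43) [4.400e+02 3.928e+02 1.143e+02 6.600e+00 1.000e-01]
blue (361, 109, 15, 14) [ 702.8 -302.9   40.6   35.3  -45. ]
blue (0, 81, 67, 67) [711.3 641.4 187.8 160.7 -75.8]
black (504, 379, 8, 5) [  -1.7 -641.1   18.4    9.9  -89.9]
black (465, 343, 16, 32) [  56.9 -557.9   83.    19.7   21.2]
black (214, 296, 79, 82) [136.5  41.6 212.4 155.5 -44.9]
black (397, 184, 10, 38) [ 460.7 -384.3  102.2    8.3    7.7]
black (464, 159, 10, 16) [ 560.4 -569.9   44.    23.6   -9.3]
black (306, 136, 16, 31) [ 602.1 -149.8   84.3   38.5    2. ]
black (500, 135, 12, 13) [ 631.1 -676.    34.7   30.1   -3.6]
black (474, 104, 9, 8) [ 722.3 -609.1   28.7   13.7  -56.4]
brown (130, 162, 60, 53) [506.9 278.6 139.5  93.5  60.3]
brown (263, 80, 10, 9) [809.1 -25.3  26.   24.  -89.9]
brown (238, 
[... 1234 characters left out ...]
, 6, 40) [212.3 -58.2 182.2  14.3 -79.9]
black (366, 170, 14, 35) [ 139.4 -116.6  174.    18.4   88.1]
black (330, 153, 24, 9) [ 258.8 -238.5   86.2   45.4   22.2]
black (231, 153, 24, 7) [ 598.6 -136.3   83.4   35.5   18.1]
black (376, 137, 11, 29) [ 133.8 -322.3  175.7   20.5   89. ]
black (383, 101, 13, 32) [ 127.1 -574.9  253.3   24.9   89. ]
black (277, 80, 7, 5) [ 641.1 -733.1   41.8   28.7  -72.8]
black (314, 74, 5, 6) [ 491.7 -840.6   55.5   19.3  -77.3]
brown (160, 249, 13, 6) [666.1 302.2  34.6  15.7  32.1]
brown (191, 240, 58, 48) [504.7 283.9 139.5  97.5  60.1]
brown (209, 158, 9, 5) [ 720.4 -135.7   31.1   24.5   18.1]
brown (175, 144, 24, 8) [ 852.5 -173.3   90.8   40.9   26.6]
```

View pics/crop0.png

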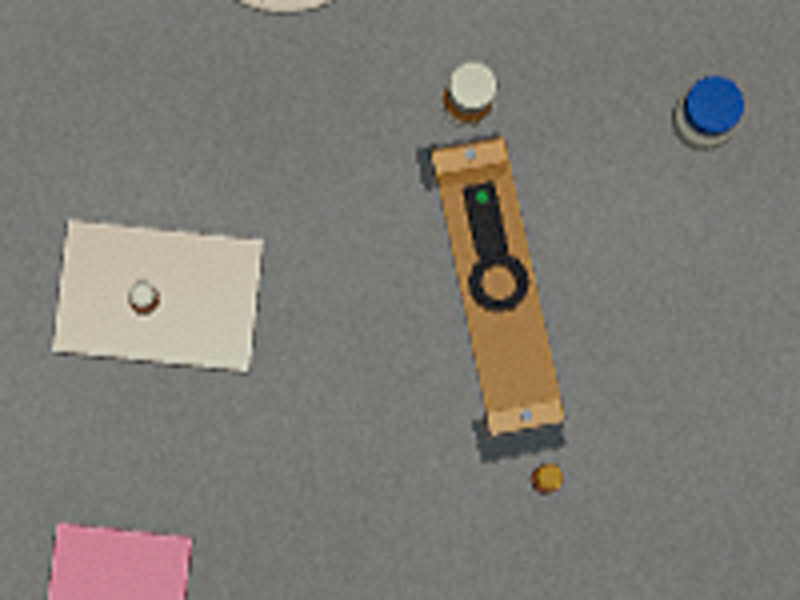

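Run:
```python
from h import *
s=load("top0.npz"); im=s["color"]; H,S,V=cv2.split(cv2.cvtColor(im,cv2.COLOR_RGB2HSV))
big=cv2.resize(im,None,fx=8,fy=8,interpolation=cv2.INTER_CUBIC)
h=cv2.cvtColor(big,cv2.COLOR_RGB2HSV).astype(int)
def cen(m,x0,y0,x1,y1):
    k=np.zeros_like(m);k[y0*8:y1*8,x0*8:x1*8]=m[y0*8:y1*8,x0*8:x1*8]
    c=max(blobs(k),key=cv2.contourArea);r=cv2.boundingRect(c)
    (a,b),rad=cv2.minEnclosingCircle(c);return (np.array([a,b])-3.5)/8,np.array(r)/8
ring,r=cen((h[...,2]<60),304,150,323,170);print("ring bbox",r)
ring=np.array([314.7,160.5]);print("ring",cast(s,ring,.057).round(4))
brown=(h[...,1]>110)&(h[...,2]<170)
print("stump",cen(brown,218,155,234,172))
print("ringxy alt bbox centre",cast(s,(r[:2]+r[2:]/2-.44),.057))
cr=np.array([143/4-.4+190,294/4-.4+90]);print("crown top",cast(s,cr,.038).round(4))
# side: 
s2=load("side0.npz");b2=cv2.resize(s2["color"],None,fx=8,fy=8,interpolation=cv2.INTER_CUBIC)
cv2.imwrite("pics/sidecrop.png",np.vstack([b2[140*8:172*8,215*8:290*8],b2[190*8:230*8,195*8:270*8]])[:,:,::-1])
```

```text
ring bbox [307.25 150.    14.75  17.5 ]
ring [[ 0.5755 -0.1524  0.057 ]]
stump (array([225.8125, 165.4375]), array([222.875, 164.625,   6.875,   3.625]))
ringxy alt bbox centre [[ 0.58159206 -0.15110584  0.057     ]]
crown top [[0.5716 0.0925 0.038 ]]
```

View pics/sidecrop.png

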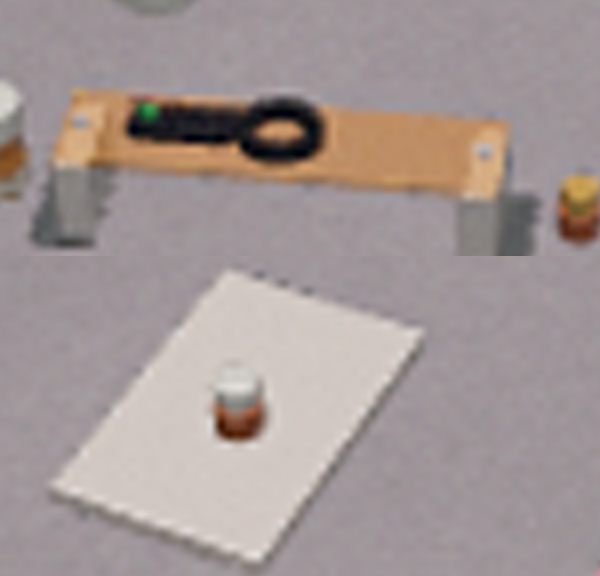

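>>> arm_command(targets=[0, 0, -8, 10, 0, 0, 0, 0, 0, -16, 30, 0, 0, 0, 0, 0, -24, 60, 0, 0, 0])

```text
time: 0.4
tool_pos: [0.2253, -0.505, 0.2048]
ee_rot: [-3.14, -0.0, 0.734]
wrist_force: [0.4, 0.6, 0.6]
width: 0.0736
finger_force: 0.0
```

The side crop shows the ring intact at crop (281,131) and the crown upright on the tile at crop (240,405), which agrees with the top view. Next I move over to the far end of the tile.

>>> arm_command(targets=[0, 0, -1, 15, -6, 2, 0, 0, 0, -2, 37, -14, 5, 0, 0, 0, -4, 73, -28, 10, 0, 0, 0, -7, 117, -44, 16, 0, 0, 0, -9, 161, -61, 22, 0, 0, 0, -12, 205, -77, 28, 0, 0, 0, -14, 249, -94, 34, 0, 0, 0, -17, 293, -110, 40, 0, 0, 0, -19, 337, -127, 46, 0, 0, 0, -22, 381, -144, 52, 0, 0, 0, -24, 425, -160, 58, 0, 0, 0, -27, 469, -177, 64, 0, 0, 0, -29, 513, -193, 70, 0, 0, 0, -32, 557, -210, 76, 0, 0, 0, -34, 601, -226, 82, 0, 0, 0, -37, 645, -243, 88, 0, 0, 0, -39, 682, -257, 93, 0, 0, 0, -41, 711, -268, 97, 0, 0, 0, -42, 726, -273, 99, 0, 0, 0, -42, 733, -276, 100, 0])

```text
time: 2.4
tool_pos: [0.5871, 0.1901, 0.1046]
ee_rot: [-3.14, 0.001, 1.464]
wrist_force: [-0.3, 0.6, -0.6]
width: 0.0466
finger_force: 0.0
```

Run:
```python
from bench import robot
from scipy.spatial.transform import Rotation as R
from h import *
o=robot.get_obs();print(o["tool_pos"],o["ee_rot"],o["width"])
s=robot.snapshot("wrist");T=np.eye(4);T[:3,:3]=R.from_euler("xyz",o["ee_rot"]).as_matrix();T[:3,3]=o["tool_pos"];T=T@s["T_tool_cam"]
np.savez("w1.npz",**s);cv2.imwrite("pics/w1.png",s["color"][:,:,::-1]);print(s["T_tool_cam"].round(3))
H,S,V=cv2.split(cv2.cvtColor(s["color"],cv2.COLOR_RGB2HSV))
for c in blobs((S<50)&(V>180),2000): print(cv2.boundingRect(c),rect(s,c,.01,T))
s=robot.snapshot("top");H,S,V=cv2.split(cv2.cvtColor(s["color"],cv2.COLOR_RGB2HSV))
for c in blobs((S<50)&(V>195),100): print(cv2.boundingRect(c),rect(s,c,.01))
```

```text
[0.58714889 0.19008283 0.10459966] [-3.14014323e+00  1.20634740e-03  1.46362200e+00] 0.04656957331432232
[[ 0.    -0.964 -0.267  0.077]
 [ 1.     0.    -0.001 -0.001]
 [ 0.001 -0.267  0.964 -0.178]
 [ 0.     0.     0.     1.   ]]
(217, 231, 88, 69) [578.1 113.8  93.2  79.1  -6. ]
(205, 145, 51, 38) [576.1  83.8 138.1  93.2  83.9]
(0, 101, 20, 24) [724.2 714.2  69.2  54.4   3.9]
(392, 50, 33, 24) [ 877.9 -432.6   83.3   54.4  -72.8]
(236, 44, 51, 48) [859.1  -6.5 145.  142.  -89.9]
```

View pics/w1.png

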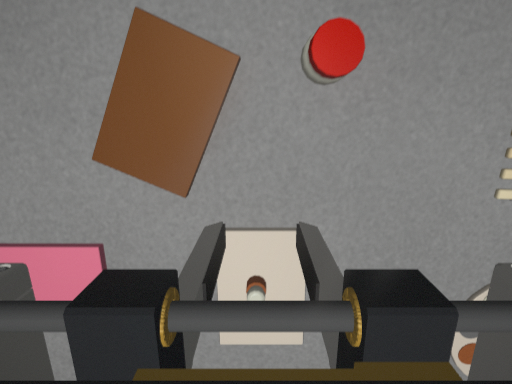

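The wrist view shows the tile's near edge at row 230, between the two fingers and centred on them. The wrist and top measurements agree to 1 mm, so I descend.

>>> arm_command(targets=[0, 0, 0, 0, 0, 5, 0, 0, 0, 0, 0, 0, 15, 0, 0, 0, 0, 0, 0, 27, 0, 0, 0, 0, 0, 0, 39, 0, 0, 0, 0, 0, 0, 51, 0, 0, 0, 0, 0, 0, 63, 0, 0, 0, 0, 0, 0, 75, 0, 0, 0, 0, 0, 0, 85, 0, 0, 0, 0, 0, 0, 92, 0, 0, 0, 0, 0, 0, 97, 0, 0, 0, 0, 0, 0, 100, 0, 0, 0, 0, 0, 0, 100, 0])

```text
time: 3.7
tool_pos: [0.5875, 0.1896, 0.0052]
ee_rot: [-3.141, 0.0, 1.464]
wrist_force: [-0.5, 0.2, 0.5]
width: 0.0468
finger_force: 0.0
```

```bash
cat > plan.py <<'E'
import numpy as np
D=np.pi/180; d0,r,th0=59.6,524.,83.9*D
def C(s):  # tile centre, angle at path length s (s<0: before contact)
    u=lambda t:np.array([np.cos(t),np.sin(t)])
    c=np.array([576.,84.])
    if s<d0: return c-s*u(th0),th0
    c=c-d0*u(th0); a=min((s-d0)/r,17.1*D)
    t=th0+a; nrm=lambda t:np.array([-np.sin(t),np.cos(t)])
    c=c-r*(nrm(th0)-nrm(t))  if False else c+r*(nrm(t)-nrm(th0))*-1*-1
    return c-max(0,s-d0-17.1*D*r)*u(t),t
def tcp(s):
    c,t=C(s);return c+78*np.array([np.cos(t),np.sin(t)]),t
def rows(S,p0,t0):
    o=[]
    for s in S:
        p,t=tcp(s);d=p-p0
        o+=[0,0,round(-(t-t0)/D,1),round(d@[np.cos(t0),np.sin(t0)],1),round(d@[np.sin(t0),-np.cos(t0)],1),0,0]
    return o
E
python3 - <<'E'
from plan import *
for s in(0,59,60,61,140,216,245):print(s,C(s)[0].round(1),round(C(s)[1]/D,1),tcp(s)[0].round(1))
S=[-25,-20,-15,-10,-6,-3,-1,1,3,5.5,8.5,12,15.5,19,23,27,31,35,39,43]
print(rows(S,np.array([587.4,189.8]),th0))
E
```

```text
0 [576.  84.] 83.9 [584.3 161.6]
59 [569.7  25.3] 83.9 [578.  102.9]
60 [569.6  24.3] 83.9 [577.9 101.9]
61 [569.5  23.3] 84.1 [577.6 100.9]
140 [567.3 -55.5] 92.7 [563.6  22.4]
216 [ 576.3 -130.9] 101.0 [561.4 -54.4]
245 [ 581.9 -159.4] 101.0 [567.  -82.8]
[0, 0, -0.0, np.float64(-3.4), np.float64(-0.1), 0, 0, 0, 0, -0.0, np.float64(-8.4), np.float64(-0.1), 0, 0, 0, 0, -0.0, np.float64(-13.4), np.float64(-0.1), 0, 0, 0, 0, -0.0, np.float64(-18.4), np.float64(-0.1), 0, 0, 0, 0, -0.0, np.float64(-22.4), np.float64(-0.1), 0, 0, 0, 0, -0.0, np.float64(-25.4), np.float64(-0.1), 0, 0, 0, 0, -0.0, np.float64(-27.4), np.float64(-0.1), 0, 0, 0, 0, -0.0, np.float64(-29.4), np.float64(-0.1), 0, 0, 0, 0, -0.0, np.float64(-31.4), np.float64(-0.1), 0, 0, 0, 0, -0.0, np.float64(-33.9), np.float64(-0.1), 0, 0, 0, 0, -0.0, np.float64(-36.9), np.float64(-0.1), 0, 0, 0, 0, -0.0, np.float64(-40.4), np.float64(-0.1), 0, 0, 0, 0, -0.0, np.float64(-43.9), np.float64(-0.1), 0, 0, 0, 0, -0.0, np.float64(-47.4), np.float64(-0.1), 0, 0, 0, 0, -0.0, np.float64(-51.4), np.float64(-0.1), 0, 0, 0, 0, -0.0, np.float64(-55.4), np.float64(-0.1), 0, 0, 0, 0, -0.0, np.float64(-59.4), np.float64(-0.1), 0, 0, 0, 0, -0.0, np.float64(-63.4), np.float64(-0.1), 0, 0, 0, 0, -0.0, np.float64(-67.4), np.float64(-0.1), 0, 0, 0, 0, -0.0, np.float64(-71.4), np.float64(-0.1), 0, 0]
```

>>> arm_command(targets=[0, 0, 0, -3, 0, 0, 0, 0, 0, 0, -8, 0, 0, 0, 0, 0, 0, -13, 0, 0, 0, 0, 0, 0, -18, 0, 0, 0, 0, 0, 0, -22, 0, 0, 0, 0, 0, 0, -25, 0, 0, 0, 0, 0, 0, -27, 0, 0, 0, 0, 0, 0, -29, 0, 0, 0, 0, 0, 0, -31, 0, 0, 0, 0, 0, 0, -34, 0, 0, 0, 0, 0, 0, -37, 0, 0, 0, 0, 0, 0, -40, 0, 0, 0, 0, 0, 0, -44, 0, 0, 0, 0, 0, 0, -48, 0, 0, 0, 0, 0, 0, -52, 0, 0, 0, 0, 0, 0, -56, 0, 0, 0, 0, 0, 0, -60, 0, 0, 0, 0, 0, 0, -63, 0, 0, 0, 0, 0, 0, -65, 0, 0, 0, 0, 0, 0, -66, 0, 0, 0])

```text
time: 5.7
tool_pos: [0.5805, 0.1238, 0.0055]
ee_rot: [3.142, -0.0, 1.464]
wrist_force: [-0.1, 1.6, 0.8]
width: 0.047
finger_force: 1.1
```

```bash
cat > look.py <<'E'
from bench import robot
from h import *
import sys
o=robot.get_obs();print(o["tool_pos"].round(4),o["ee_rot"].round(4),o["wrist_force"].round(1))
for n in("top","side"):
    s=robot.snapshot(n);np.savez(n+"L.npz",**s);cv2.imwrite(f"pics/{n}_{sys.argv[1]}.png",s["color"][:,:,::-1])
    H,S,V=cv2.split(cv2.cvtColor(s["color"],cv2.COLOR_RGB2HSV))
    for c in blobs((S<60)&(V>185),150):
        r=rect(s,c,.01)
        if 450<r[0]<680 and -330<r[1]<250: print(n,cv2.boundingRect(c),r)
E
python3 look.py a
python3 - <<'E'
from plan import *
S=[40,42,45,49,53,57,61,65,69,73,77,81,85,89,93,97,101,104,106,107]
p,t=tcp(38);print(p,t/D)
print([float(x) for x in rows(S,p,th0)])
E
```

```text
[0.5805 0.1238 0.0055] [ 3.1415 -0.      1.4635] [-0.1  1.6  0.8]
top (232, 148, 37, 36) [570.2  28.2 104.7  93.6  84.3]
side (229, 190, 24, 30) [545.1  49.2 138.6  42.8  83.7]
[580.25056285 123.77351777] 83.9
[0.0, 0.0, -0.0, -2.0, 0.0, 0.0, 0.0, 0.0, 0.0, -0.0, -4.0, 0.0, 0.0, 0.0, 0.0, 0.0, -0.0, -7.0, 0.0, 0.0, 0.0, 0.0, 0.0, -0.0, -11.0, -0.0, 0.0, 0.0, 0.0, 0.0, -0.0, -15.0, -0.0, 0.0, 0.0, 0.0, 0.0, -0.0, -19.0, 0.0, 0.0, 0.0, 0.0, 0.0, -0.2, -23.0, -0.2, 0.0, 0.0, 0.0, 0.0, -0.6, -27.0, -0.8, 0.0, 0.0, 0.0, 0.0, -1.0, -31.0, -1.3, 0.0, 0.0, 0.0, 0.0, -1.5, -35.0, -1.8, 0.0, 0.0, 0.0, 0.0, -1.9, -39.0, -2.3, 0.0, 0.0, 0.0, 0.0, -2.3, -43.1, -2.7, 0.0, 0.0, 0.0, 0.0, -2.8, -47.1, -3.2, 0.0, 0.0, 0.0, 0.0, -3.2, -51.1, -3.5, 0.0, 0.0, 0.0, 0.0, -3.7, -55.1, -3.9, 0.0, 0.0, 0.0, 0.0, -4.1, -59.2, -4.2, 0.0, 0.0, 0.0, 0.0, -4.5, -63.2, -4.5, 0.0, 0.0, 0.0, 0.0, -4.9, -66.2, -4.7, 0.0, 0.0, 0.0, 0.0, -5.1, -68.2, -4.8, 0.0, 0.0, 0.0, 0.0, -5.2, -69.3, -4.9, 0.0, 0.0]
```

>>> arm_command(targets=[0, 0, 0, -2, 0, 0, 0, 0, 0, 0, -4, 0, 0, 0, 0, 0, 0, -7, 0, 0, 0, 0, 0, 0, -11, 0, 0, 0, 0, 0, 0, -15, 0, 0, 0, 0, 0, 0, -19, 0, 0, 0, 0, 0, -0.2, -23, -0.2, 0, 0, 0, 0, -0.6, -27, -0.8, 0, 0, 0, 0, -1, -31, -1.3, 0, 0, 0, 0, -1.5, -35, -1.8, 0, 0, 0, 0, -1.9, -39, -2.3, 0, 0, 0, 0, -2.3, -43, -2.7, 0, 0, 0, 0, -2.8, -47, -3.2, 0, 0, 0, 0, -3.2, -51, -3.5, 0, 0, 0, 0, -3.7, -55, -3.9, 0, 0, 0, 0, -4.1, -59, -4.2, 0, 0, 0, 0, -4.5, -63, -4.5, 0, 0, 0, 0, -4.9, -66, -4.7, 0, 0, 0, 0, -5.1, -68, -4.8, 0, 0, 0, 0, -5.2, -69, -4.9, 0, 0])

```text
time: 7.8
tool_pos: [0.5682, 0.0557, 0.0054]
ee_rot: [-3.142, 0.0, 1.554]
wrist_force: [-0.2, 2.3, 0.7]
width: 0.0468
finger_force: 1.3
```

```bash
python3 look.py b
python3 - <<'E'
from plan import *
S=[109,111,114,118,122,126,130,134,138,142,146,150,154,158,162,166,170,173,175,176]
p,t=tcp(106.7);print(p,t/D)
print([float(x) for x in rows(S,p,t)])
E
```

```text
[0.5682 0.0557 0.0054] [-3.1416e+00  1.0000e-04  1.5545e+00] [-0.2  2.3  0.7]
top (261, 151, 31, 33) [566.2 -49.   91.8  85.   -0. ]
[568.06491034  55.73167117] 89.05005957073699
[0.0, 0.0, -0.3, -2.3, -0.3, 0.0, 0.0, 0.0, 0.0, -0.5, -4.3, -0.6, 0.0, 0.0, 0.0, 0.0, -0.8, -7.3, -1.0, 0.0, 0.0, 0.0, 0.0, -1.2, -11.3, -1.6, 0.0, 0.0, 0.0, 0.0, -1.7, -15.3, -2.1, 0.0, 0.0, 0.0, 0.0, -2.1, -19.3, -2.5, 0.0, 0.0, 0.0, 0.0, -2.5, -23.4, -2.9, 0.0, 0.0, 0.0, 0.0, -3.0, -27.4, -3.4, 0.0, 0.0, 0.0, 0.0, -3.4, -31.4, -3.7, 0.0, 0.0, 0.0, 0.0, -3.9, -35.5, -4.1, 0.0, 0.0, 0.0, 0.0, -4.3, -39.5, -4.4, 0.0, 0.0, 0.0, 0.0, -4.7, -43.5, -4.7, 0.0, 0.0, 0.0, 0.0, -5.2, -47.6, -4.9, 0.0, 0.0, 0.0, 0.0, -5.6, -51.6, -5.1, 0.0, 0.0, 0.0, 0.0, -6.0, -55.6, -5.3, 0.0, 0.0, 0.0, 0.0, -6.5, -59.7, -5.5, 0.0, 0.0, 0.0, 0.0, -6.9, -63.7, -5.6, 0.0, 0.0, 0.0, 0.0, -7.2, -66.7, -5.7, 0.0, 0.0, 0.0, 0.0, -7.5, -68.8, -5.7, 0.0, 0.0, 0.0, 0.0, -7.6, -69.8, -5.7, 0.0, 0.0]
```

View pics/top_b.png

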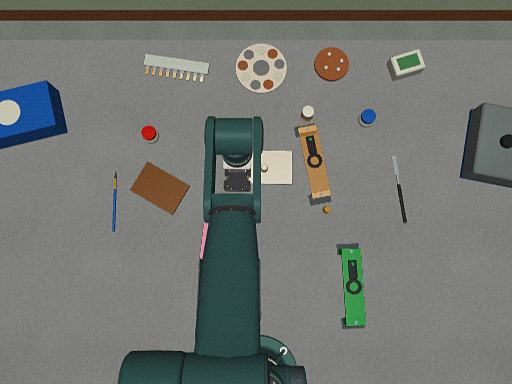

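The tile sits squarely ahead of the hand, with its front edge at column 291 and the crown standing at (264,168). I keep pushing.

>>> arm_command(targets=[0, 0, -0.3, -2, -0.3, 0, 0, 0, 0, -0.5, -4, -0.6, 0, 0, 0, 0, -0.8, -7, -1, 0, 0, 0, 0, -1.2, -11, -1.6, 0, 0, 0, 0, -1.7, -15, -2.1, 0, 0, 0, 0, -2.1, -19, -2.5, 0, 0, 0, 0, -2.5, -23, -2.9, 0, 0, 0, 0, -3, -27, -3.4, 0, 0, 0, 0, -3.4, -31, -3.7, 0, 0, 0, 0, -3.9, -35, -4.1, 0, 0, 0, 0, -4.3, -39, -4.4, 0, 0, 0, 0, -4.7, -43, -4.7, 0, 0, 0, 0, -5.2, -47, -4.9, 0, 0, 0, 0, -5.6, -51, -5.1, 0, 0, 0, 0, -6, -55, -5.3, 0, 0, 0, 0, -6.5, -59, -5.5, 0, 0, 0, 0, -6.9, -63, -5.6, 0, 0, 0, 0, -7.2, -66, -5.7, 0, 0, 0, 0, -7.5, -68, -5.7, 0, 0, 0, 0, -7.6, -69, -5.7, 0, 0])

```text
time: 9.9
tool_pos: [0.5613, -0.0132, 0.0055]
ee_rot: [-3.141, 0.0, 1.687]
wrist_force: [-1.0, 3.0, 2.0]
width: 0.047
finger_force: 1.5
```

```bash
python3 look.py c
python3 - <<'E'
import cv2,numpy as np
a=cv2.imread('pics/top_c.png')[110:220,230:370]
b=cv2.imread('pics/side_c.png')[130:230,180:320]
f=lambda i:cv2.resize(i,(560,int(i.shape[0]*4)),interpolation=cv2.INTER_CUBIC)
cv2.imwrite('pics/c.png',cv2.resize(np.vstack([f(a),f(b)]),None,fx=.7,fy=.7))
E
```

```text
[ 0.5613 -0.0132  0.0055] [-3.1415  0.      1.6871] [-1.  3.  2.]
top (290, 149, 18, 34) [ 5.705e+02 -1.122e+02  9.490e+01  4.780e+01 -4.000e-01]
```

View pics/c.png

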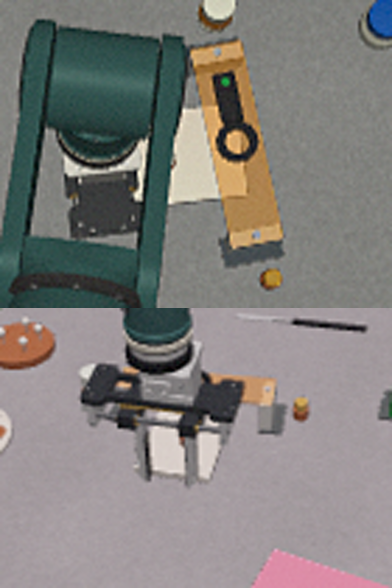

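The tile's front edge is already under the see-through deck and centred in the tunnel; the crown is just visible at crop (172,160). I push on to about 12 mm short of the target.

Run:
```python
from plan import *
for q in(175,175.5,176):print(tcp(q)[0].round(1),tcp(q)[1]/D)
S=[177,179,182,186,190,194,198,202,206,210,214,218,222,226,229,231,232,232]
print([float(x) for x in rows(S,*tcp(175.3))], tcp(232))
```

```text
[561.2 -12.9] 96.51819266375898
[561.2 -13.4] 96.57286420909588
[561.2 -13.9] 96.6275357544328
[0.0, 0.0, -0.2, -1.7, -0.3, 0.0, 0.0, 0.0, 0.0, -0.4, -3.7, -0.5, 0.0, 0.0, 0.0, 0.0, -0.7, -6.7, -1.0, 0.0, 0.0, 0.0, 0.0, -1.2, -10.7, -1.5, 0.0, 0.0, 0.0, 0.0, -1.6, -14.7, -2.0, 0.0, 0.0, 0.0, 0.0, -2.0, -18.7, -2.4, 0.0, 0.0, 0.0, 0.0, -2.5, -22.8, -2.9, 0.0, 0.0, 0.0, 0.0, -2.9, -26.8, -3.3, 0.0, 0.0, 0.0, 0.0, -3.4, -30.8, -3.7, 0.0, 0.0, 0.0, 0.0, -3.8, -34.8, -4.0, 0.0, 0.0, 0.0, 0.0, -4.2, -38.9, -4.3, 0.0, 0.0, 0.0, 0.0, -4.4, -42.9, -4.3, 0.0, 0.0, 0.0, 0.0, -4.4, -46.9, -4.0, 0.0, 0.0, 0.0, 0.0, -4.4, -50.9, -3.7, 0.0, 0.0, 0.0, 0.0, -4.4, -53.9, -3.5, 0.0, 0.0, 0.0, 0.0, -4.4, -55.8, -3.3, 0.0, 0.0, 0.0, 0.0, -4.4, -56.8, -3.2, 0.0, 0.0, 0.0, 0.0, -4.4, -56.8, -3.2, 0.0, 0.0] (array([564.49913992, -70.07924915]), 1.762782544514273)
```

>>> arm_command(targets=[0, 0, -0.2, -2, -0.3, 0, 0, 0, 0, -0.4, -4, -0.5, 0, 0, 0, 0, -0.7, -7, -1, 0, 0, 0, 0, -1.2, -11, -1.5, 0, 0, 0, 0, -1.6, -15, -2, 0, 0, 0, 0, -2, -19, -2.4, 0, 0, 0, 0, -2.5, -23, -2.9, 0, 0, 0, 0, -2.9, -27, -3.3, 0, 0, 0, 0, -3.4, -31, -3.7, 0, 0, 0, 0, -3.8, -35, -4, 0, 0, 0, 0, -4.2, -39, -4.3, 0, 0, 0, 0, -4.4, -43, -4.2, 0, 0, 0, 0, -4.4, -47, -4, 0, 0, 0, 0, -4.4, -51, -3.7, 0, 0, 0, 0, -4.4, -54, -3.5, 0, 0, 0, 0, -4.4, -56, -3.3, 0, 0, 0, 0, -4.4, -57, -3.2, 0, 0, 0, 0, -4.4, -57, -3.2, 0, 0])

```text
time: 11.8
tool_pos: [0.5648, -0.0703, 0.0054]
ee_rot: [-3.141, 0.0, 1.764]
wrist_force: [-0.1, 2.1, 0.3]
width: 0.0472
finger_force: 1.0
```

>>> arm_command(targets=[0, 0, 0, 4, 0, 0, 0, 0, 0, 0, 14, 0, 0, 0, 0, 0, 0, 30, 0, 0, 0, 0, 0, 0, 50, 0, 0, 0, 0, 0, 0, 75, 0, 0, 0, 0, 0, 0, 100, 0, 0, 0, 0, 0, 0, 130, 0, 0, 0, 0, 0, 0, 160, 0, 0, 0, 0, 0, 0, 180, 0, 0, 0, 0, 0, 0, 190, 0, 0, 0, 0, 0, 0, 190, 0, 0, 0])

```text
time: 12.9
tool_pos: [0.5278, 0.1181, 0.0055]
ee_rot: [3.142, 0.0, 1.767]
wrist_force: [-0.4, -0.2, -0.4]
width: 0.047
finger_force: 0.0
```

```bash
python3 look.py d
python3 - <<'E'
import cv2,numpy as np
a=cv2.imread('pics/top_d.png')[110:220,230:370]
b=cv2.imread('pics/side_d.png')[120:230,180:320]
f=lambda i:cv2.resize(i,(700,550),interpolation=cv2.INTER_CUBIC)
cv2.imwrite('pics/d.png',cv2.resize(np.hstack([f(a),f(b)]),(800,314)))
E
```

```text
[0.5278 0.1181 0.0055] [3.1415e+00 3.0000e-04 1.7667e+00] [-0.4 -0.2 -0.4]
top (284, 148, 24, 35) [ 571.4 -104.8   93.2   49.5   11.2]
top (321, 142, 18, 34) [ 590.2 -199.9   93.2   33.2   11. ]
side (243, 162, 20, 17) [ 563.5 -123.9   89.9   71.8  -79.1]
```

View pics/d.png

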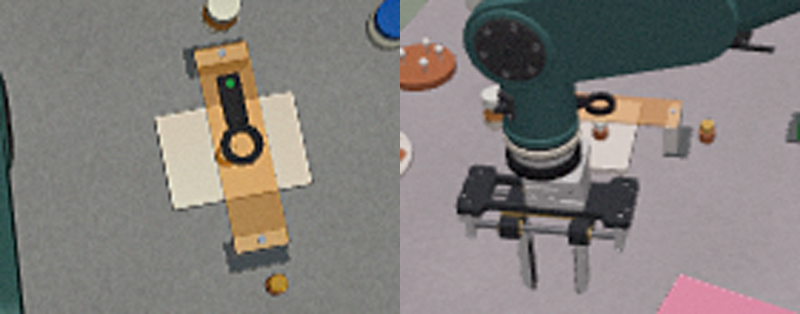

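The tile lies straight in the tunnel, with its two ends visible either side of the deck. The crown shows through the deck at view (222,158), just left of the ring at (242,146); the side view shows it upright at (600,130). I'll measure the crown's remaining distance.

Run:
```python
from h import *
for n,box in(("top",(298,155,324,175)),("side",(238,150,262,176))):
    s=load(n+"L.npz");x0,y0,x1,y1=box
    I=cv2.resize(s["color"][y0:y1,x0:x1],None,fx=15,fy=15,interpolation=cv2.INTER_CUBIC)
    cv2.imwrite(f"pics/z_{n}.png",I[:,:,::-1])
a=cv2.imread("pics/z_top.png");b=cv2.imread("pics/z_side.png")
c=np.zeros((400,760,3),np.uint8);c[:a.shape[0],:a.shape[1]]=a;c[:b.shape[0],400:400+b.shape[1]]=b
cv2.imwrite("pics/z.png",c)
```

```text
(no output)
```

View pics/z.png

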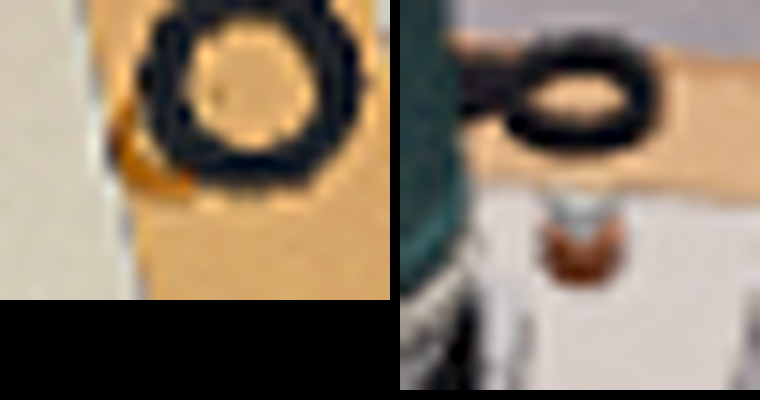

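Run:
```python
from h import *
s=load("topL.npz");t=load("sideL.npz")
for nm,r,b,m in(("top",cast(s,[314.5,160.6],.057)[0],cast(s,[305,165],.014)[0],0),("side",cast(t,[249.6,155.8],.055)[0],cast(t,[249.7,168.5],.010)[0],1)):
    cam=(t if m else s)["T"][:2,3]
    if m: d=cam-b[:2];c=b[:2]-.0105*d/np.linalg.norm(d)
    else:
        l=cast(s,[167.7*0+309,167.7],.014)[0]; c=np.array([l[0]+.0105,b[1]-.0105])
    D=r[:2]-c;print(nm,"ring",r.round(4),"crown",c.round(4),"e",(D@[.191,-.982]).round(4),"n",(D@[.982,.191]).round(4))
```

```text
top ring [ 0.5752 -0.1519  0.057 ] crown [ 0.5739 -0.1407] e 0.0112 n -0.0008
side ring [ 0.5755 -0.1477  0.055 ] crown [ 0.5747 -0.1412] e 0.0065 n -0.0005
```

The estimates are 11, 11 and 6.5 mm forward, with almost no sideways error. I push 9.5 mm more and then withdraw.

>>> arm_command(targets=[0, 0, 0, -5, 0, 0, 0, 0, 0, 0, -15, 0, 0, 0, 0, 0, 0, -35, 0, 0, 0, 0, 0, 0, -60, 0, 0, 0, 0, 0, 0, -85, 0, 0, 0, 0, 0, 0, -110, 0, 0, 0, 0, 0, 0, -130, 0, 0, 0, 0, 0, 0, -150, 0, 0, 0, 0, 0, 0, -165, 0, 0, 0, 0, 0, 0, -175, 0, 0, 0, 0, 0, 0, -182, 0, 0, 0, 0, 0, 0, -186, 0, 0, 0, 0, 0, 0, -188, 0, 0, 0, 0, 0, 0, -190, 0, 0, 0, 0, 0, 0, -192, 0, 0, 0, 0, 0, 0, -194, 0, 0, 0, 0, 0, 0, -196, 0, 0, 0, 0, 0, 0, -198, 0, 0, 0, 0, 0, 0, -199.5, 0, 0, 0, 0, 0, 0, -199.5, 0, 0, 0])

```text
time: 15.0
tool_pos: [0.5667, -0.0795, 0.0054]
ee_rot: [3.142, 0.0, 1.764]
wrist_force: [-1.0, 1.3, 1.5]
width: 0.0471
finger_force: 0.9
```

>>> arm_command(targets=[0, 0, 0, 4, 0, 0, 0, 0, 0, 0, 14, 0, 0, 0, 0, 0, 0, 30, 0, 0, 0, 0, 0, 0, 50, 0, 0, 0, 0, 0, 0, 75, 0, -10, 0, 0, 0, 0, 100, 0, -30, 0, 0, 0, 0, 130, 0, -55, 0, 0, 0, 0, 160, 0, -80, 0, 0, 0, 0, 190, 0, -105, 0, 0, 0, 0, 220, 0, -130, 0, 0, 0, 0, 250, 0, -145, 0, 0, 0, 0, 270, 0, -150, 0, 0, 0, 0, 280, 0, -150, 0, 0, 0, 0, 280, 0, -150, 0])

```text
time: 16.4
tool_pos: [0.512, 0.1969, 0.1551]
ee_rot: [-3.141, 0.0, 1.767]
wrist_force: [-0.0, 0.3, -0.6]
width: 0.0474
finger_force: 0.0
```

```bash
python3 look.py e
python3 - <<'E'
import cv2,numpy as np
a=cv2.imread('pics/top_e.png')[135:190,280:350]
b=cv2.imread('pics/side_e.png')[140:190,215:285]
f=lambda i:cv2.resize(i,None,fx=8,fy=8,interpolation=cv2.INTER_CUBIC)
cv2.imwrite('pics/e.png',cv2.resize(np.vstack([f(a),f(b)]),None,fx=.71,fy=.71))
E
```

```text
[0.512  0.1969 0.1551] [-3.1411e+00  3.0000e-04  1.7666e+00] [-0.   0.3 -0.6]
top (288, 148, 20, 35) [ 572.4 -109.5   93.2   40.1   11.2]
top (321, 142, 21, 34) [ 591.  -204.4   93.2   42.5   10.9]
```

View pics/e.png

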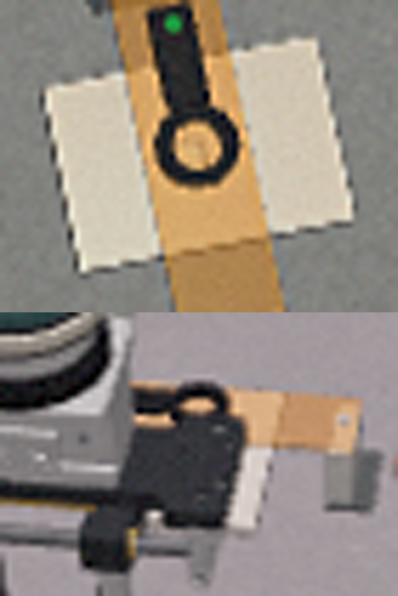

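The crown is now hidden right under the ring in the top view, at about (197,145) in the crop. The tile is aligned to 11°, which matches the tunnel, and the robot is clear.

```bash
python3 -c "
from bench import robot
print(robot.close_job())"
```

```text
the job is handed in; nothing more can be done
None
```

I handed the job in with the crown about 2–3 mm from the ring's axis by my camera estimates, the tile within about 1° of the tunnel's direction and the robot clear; no verdict came back.

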